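# Build up the soap stand on its stud plate

## Task

Put the soap stand together on the stud plate, one piece at a time from the bottom up: first the blue foot whose holes match the studs, pushed flat down over all three studs; then the blue dish with its round foot in the foot's cup; then the orange draining grid flat inside the dish; and last the pink soap, lying flat and lengthwise on the middle of the grid. Leave the finished stack level, and leave the two feet that do not fit, the tumbler, the toothpaste tube and the comb where they are.

Things in the scene. Friction and masses are not known exactly. Their poses are not given: they have to be found in the camera images.
- stud_plate: fixed stud plate: dark steel square 96 x 96 mm, 6 mm thick, three upright brass studs, 7 mm diameter, tapered tips, reaching 20 mm above the ledge, at (-32,-32), (-32,32), (32,0) mm in its own x, y. Place and yaw vary. Origin: centre of underside (ledge level), z up. A foot that fits lies flat on it, one way round only, its underside 6 mm above this origin.
- foot_tri: blue plastic stand foot: square base 92 x 92 mm, 8 mm thick; central round hub, 46 mm diameter, rising to 34 mm (grip it there), its top a cup 38 mm wide inside, 6 mm deep (cup floor at 28 mm). Through-holes of 12 mm at x, y (mm, own frame): three, at (-32,-32), (-32,32), (32,0). Loose, 0.12 kg. Origin: centre of underside, z up.
- foot_four: blue plastic stand foot: square base 92 x 92 mm, 8 mm thick; central round hub, 46 mm diameter, rising to 34 mm (grip it there), its top a cup 38 mm wide inside, 6 mm deep (cup floor at 28 mm). Through-holes of 12 mm at x, y (mm, own frame): four, at the corners (+-32,+-32). Loose, 0.12 kg. Origin: centre of underside, z up.
- foot_ell: blue plastic stand foot: square base 92 x 92 mm, 8 mm thick; central round hub, 46 mm diameter, rising to 34 mm (grip it there), its top a cup 38 mm wide inside, 6 mm deep (cup floor at 28 mm). Through-holes of 12 mm at x, y (mm, own frame): three, at three of the corners (-32,-32), (-32,32), (32,32). Loose, 0.12 kg. Origin: centre of underside, z up.
- dish: blue ceramic soap dish: open oblong tray 108 mm long (its x), 62 mm wide (y), on a round foot 30 mm in diameter, 8 mm high. Tray underside at 8, inner floor at 12, rim at 22 mm; inside 102 x 56 mm. 0.15 kg. Origin: centre of the round foot's underside, z up. The round foot drops into a stand foot's cup (origin then 28 mm above the stand foot's), at any yaw.
- grid: orange plastic draining grid, oblong, 92 mm long (its x), 46 mm wide (its y), 22 mm high, solid straight side rails along its length, six cross ridges level with the top. 0.04 kg. Origin: centre of the underside, z up. It drops into the dish lengthwise (origin then 12 mm above the dish's origin) and stands 12 mm proud of the rim, so it can be held by its upper part.
- soap: pink bar of soap, 70 mm long (its x), 44 mm wide (its y), 24 mm high, rounded edges, about 0.09 kg. Origin: centre of the underside, z up. Lying on the grid its origin is 22 mm above the grid's origin.
- tumbler: bystander: blue plastic tumbler, 72 mm across, 95 mm high, with two toothbrushes standing in it up to 0.2 m. Loose. Origin: centre of the underside.
- tube: bystander: closed white toothpaste tube with a red cap, lying flat, about 140 mm long (its x), 44 mm wide, 20 mm high. Loose. Origin: under its middle.
- comb: bystander: green plastic comb lying flat, 130 mm long (its x), 30 mm wide, 5 mm thick. Loose. Origin: under its middle.
There are look-alikes about, which are no part of the job. Leave any green look-alike of the soap alone.

How it is judged (in metres and radians):
On the way, in this order (a step that is already met when the one before it is completed fails the run):
1. the foot with the matching holes lies flat on the stud plate, over the studs (x of foot_tri in the frame of stud_plate between -0.005 and 0.005 m and y of foot_tri in the frame of stud_plate between -0.005 and 0.005 m and z of foot_tri in the frame of stud_plate between 0.004 and 0.0085 m and angle between foot_tri's own z axis and vertical below 0.07 rad and angle between the x axis of foot_tri and the x axis of stud_plate, either way round below 0.2 rad), for 0.2 s.
2. the dish sits in the cup of that foot (all of step 1 and x of dish in the frame of foot_tri between -0.007 and 0.007 m and y of dish in the frame of foot_tri between -0.007 and 0.007 m and z of dish in the frame of foot_tri between 0.0255 and 0.0305 m and angle between dish's own z axis and vertical below 0.07 rad), for 0.2 s.
3. the grid lies flat inside the dish (all of step 2 and x of grid in the frame of dish between -0.008 and 0.008 m and y of grid in the frame of dish between -0.008 and 0.008 m and z of grid in the frame of dish between 0.0095 and 0.0145 m and angle between grid's own z axis and vertical below 0.07 rad), for 0.2 s.
4. the soap lies lengthwise on the grid (all of step 3 and x of soap in the frame of grid between -0.012 and 0.012 m and y of soap in the frame of grid between -0.01 and 0.01 m and z of soap in the frame of grid between 0.0195 and 0.0245 m and angle between soap's own z axis and vertical below 0.07 rad and angle between the x axis of soap and the x axis of grid, either way round below 0.35 rad), for 0.2 s.
At the end, for the whole second after the job is handed in: Foot flat over the studs (5 mm, 0.2 rad); dish seated in its cup (7 mm); grid flat in the dish (8 mm); soap on the grid (12 mm along, 10 across, 0.35 rad); heights within 2.5 mm, all level within 0.07 rad, released, at rest (all of step 4 and linear speed of each of foot_tri, dish, grid, soap below 0.02 m/s); the robot touches nothing.
It fails at once if one of the other feet was moved by more than 30 mm (distance of any of foot_four, foot_ell from where it was at the start of the episode above 0.03 m).
It fails at once if the tumbler, the tube or the comb was moved by more than 30 mm, or the tumbler tipped (distance of any of tumbler, tube, comb from where it was at the start of the episode above 0.03 m or angle between tumbler's own z axis and vertical above 0.5 rad).
It also fails if it takes over 128 s, if anything falls off the work surface, if the arm or the gripper's body presses on something with over 40 N, if the wrist force passes 120 N, or if a joint passes its speed limit or range.

## Robot

A 6-joint arm with a two-finger parallel gripper is mounted at the origin on the work surface. World frame = base frame: x ahead of the robot, y to its left, z up, the work surface at z = 0. Lengths are in mm, angles in rad, forces in N, time in s.
With the tool pointing down it reaches from about 250 to 725 mm from the base axis. Payload 9.7 kg.
Tool frame: the origin (TCP) lies at the very end of the fingers, on their centre line; the grasp point (between the pads) lies 19 mm behind it; z points along the fingers, y is the line along which they close (so a half turn about z gives the same grasp; the last joint's range is limited). The gripper opens to 85 mm and grips with 20 to 120 N. Pads are 22 mm wide; open, the fingers measure 114 mm over their backs; the gripper's body (76 mm by 85 mm) begins 54 mm behind the grasp point. The pads swing forward as they close: fully open they stand 13 mm farther back than shut.
Start: joints at [-1.241, 0.087, 0.176, 1.66, 0, 1.571], TCP at [178.117, -520.357, 231.284] pointing down, gripper open.
Joint ranges: [-3.13, 3.13], [-0.85, 1.81], [-1.15, 1.24], [-2.2, 2.28], [-1.44, 1.52], [-3.14, 3.14]. Speed limits (rad/s): [2.22, 2.22, 2.57, 3.14, 3.14, 3.14].

## Interface

Orientations are given as a rotation vector (axis times angle).
In Python, from station import * gives the robot as it stands. The module is installed in compiled form; this text tells all that it offers.
- The arm moves only by the tool drive_tool, never from a script. Its argument "deltas" is a list that holds one entry, the list of rows, each a list of 7 numbers: the closure in counts, from 0 (fully open) to 255 (shut), then the shift along the tool's x, y, z normalised to -1 to 1, where 1 is 25 mm, then the turn, a rotation vector about the tool's x, y, z normalised to -1 to 1, where 1 is 5 degrees. A call has 1 to 8 rows; each row shifts and turns the commanded pose from where the row before left it, along the tool's axes as they then stand; what a row does not reach is not made up. A row lasts 1/12 s, in which the tool goes at most 41.7 mm and 7.16 degrees, less where a joint would pass 70% of its speed; a pose out of reach is approached as far as the arm can. A call with a number of a shift or a turn outside -1 to 1 is refused whole. A call with a gripper value outside its range is refused whole. The fingers move at their own pace and stop on an object; "grip_force" is the grip in N (left out, the last holds). Time passes only in rows, so rows that do not move let the fingers close. It gives the time, the measured TCP pose, the force, the opening and the grip force at its end, in the units of the state.
- observe(): the state, without advancing time (a new reading comes with each control period).
- read_camera(name): name is "scene" or "top" or "wrist"; returns a dict with "pixels" (420x560x3 uint8, blue, green, red), "camera_matrix" (3x3 intrinsics, pixels), "k1" (the pictures are not rectified: a ray, as slopes to the right and down, at radius r is drawn at 1 + k1 r^2 times it, then the intrinsics apply), "xyz" and "attitude" of the camera in the world. Camera axes: x right, y down, z forward; pixel columns grow to the right and rows downward; lengths in mm; the calibration is good to about 2 mm. A picture is of the moment at which its call begins. There is no depth.
- hand_in(): hands the job in; it is judged then, once.
Trained networks look in the newest picture that a camera, given by its name, has taken for a name from the list of things; names that differ only in an ending like _2 or _b are one class to them, and where a whole thing is asked for, a point or a joint stands for the part that bears it (a point fixed in the world has none). Each returns a list of dicts, best first, with "score" (0 to 1); they miss things now and then, are a little off and sometimes report something else, mostly with a low value. They report only what shows in the picture. A call takes as long as a camera call. They do not tell look-alikes from the thing itself.
- boxes_of(camera, label): "extent" ([centre column, centre row, width, height] in pixels, round what is visible of it).
The state is a dict: "clock": time; "joint_positions": joint angles; "joint_velocities": joint speeds; "joint_efforts": joint torques, N m; "eef_pos": TCP position; "tcp_rot": TCP orientation; "wrist_force": force on the tool from outside, world axes, zero at the start; "torque": the same for the moment, N m; "grip_width": opening from 0.0 (shut) to 1.0 (fully open); "gripper_force": force on a finger pad.
Only numpy, scipy, OpenCV 4.12 (cv2) and the standard library are available. Lean on these libraries where they do the work, as an engineer would, in place of code of your own. Each camera call takes 0.05 s, during which the arm holds its last target. There are 200 camera calls.

## Working session

There is one attempt and no reset: what is moved stays moved. The work goes in short steps, Python scripts to look and compute and a tool call to move; the robot and the scene stay as the last step left them, time stands still between calls to the robot, and variables do not carry over. Pictures are saved under pics/ and viewed, at most 14 in all, crops included, and the job is handed in when it is done.

Besides the shell and the picture viewer there is one more tool, called after "Request:" as name(argument=value, ...) on one line, values as JSON. drive_tool: Moves the arm, as the interface text tells. Scaled input: -1 to 1 covers 25 mm each way for a shift and 5 degrees each way for a turn. Its arguments: {"type":"object","properties":{"deltas":{"type":"array"},"grip_force":{"type":"number"}},"required":["deltas"]}

```bash
mkdir -p pics; cat > h.py <<'E'
from station import *
import numpy as np, cv2
from scipy.spatial.transform import Rotation as R
def cam(n,save=None):
    c=read_camera(n); 
    if save: cv2.imwrite('pics/'+save,c['pixels'])
    return c
def rot(c):
    a=np.array(c['attitude'],float)
    return a if a.shape==(3,3) else R.from_rotvec(a).as_matrix()
def ray(c,u,v):
    K=np.array(c['camera_matrix']);d=np.array([(u-K[0,2])/K[0,0],(v-K[1,2])/K[1,1]])
    s=d.copy()
    for _ in range(20): s=d/(1+c['k1']*(s@s))
    return rot(c)@np.array([s[0],s[1],1])
def at(c,u,v,z):
    r=ray(c,u,v);p=np.array(c['xyz'],float);return p+r*(z-p[2])/r[2]
def proj(c,P):
    q=rot(c).T@(np.array(P,float)-np.array(c['xyz']));s=q[:2]/q[2];s=s*(1+c['k1']*(s@s))
    K=np.array(c['camera_matrix']);return K[0,0]*s[0]+K[0,2],K[1,1]*s[1]+K[1,2]
E
python3 - <<'E'
from h import *
print(observe())
for n in ['top','scene']:
    c=cam(n,n+'0.png');print(n,c['xyz'],c['attitude'],c['camera_matrix'],c['k1'])
    for l in ['stud_plate','foot_tri','foot_four','foot_ell','dish','grid','soap','tumbler','tube','comb']:
        for b in boxes_of(n,l)[:4]:
            e=b['extent'];print(l,round(b['score'],2),np.round(e),np.round(at(c,e[0],e[1],10)[:2]))
E
```

```text
{'clock': 0.0, 'joint_positions': array([-1.24101219e+00,  8.74839757e-02,  1.75112308e-01,  1.65981716e+00,
       -3.83988799e-06,  1.57079319e+00]), 'joint_velocities': array([ 8.33796868e-04, -2.26059846e-03,  4.50605960e-04,  1.97336037e-03,
        3.45904602e-05, -1.59377456e-04]), 'joint_efforts': array([ 1.40162065e-04, -5.20394683e+01,  4.64800787e+01,  1.64504122e-02,
        2.79044990e-06,  9.65467599e-07]), 'eef_pos': array([ 178.03175277, -520.13260694,  230.55874247]), 'tcp_rot': array([-3.09762514e+00, -5.15458918e-01,  3.64829795e-04]), 'wrist_force': array([0.28509146, 0.50512841, 0.20992907]), 'torque': array([-0.03622938,  0.06659534,  0.01170638]), 'gripper_force': 0.0, 'grip_width': 1.0006519663185869}
top [ 455.98642284   88.23702193 1279.80368892] [-2.19366954  2.19184034 -0.07997959] [[413.85374125   0.         276.84050055]
 [  0.         413.85374125 208.76445628]
 [  0.           0.           1.        ]] -0.12704123570146372
stud_plate 0.84 [302. 169.  41.  36.] [661.  -0.]
foot_tri 0.92 [231. 190.  28.  31.] [595. 219.]
foot_four 0.76 [271. 229.  29.  3
[... 564 characters left out ...]
      0.           1.        ]] 0.049970807447633894
stud_plate 0.68 [268. 262.  34.  26.] [660.  -3.]
foot_tri 0.72 [336. 227.  41.  36.] [610. 225.]
foot_tri 0.71 [378. 192.  27.  30.] [527. 408.]
foot_four 0.59 [281. 208.  36.  30.] [491.  96.]
foot_ell 0.78 [192. 267.  45.  36.] [ 609. -206.]
dish 0.74 [379. 192.  22.  29.] [530. 408.]
dish 0.24 [118. 263.  30.  40.] [ 529. -393.]
grid 0.9 [145. 212.  20.  32.] [ 378. -296.]
grid 0.59 [432. 146.  38.  61.] [402. 672.]
soap 0.84 [221. 222.  26.  18.] [486. -92.]
soap 0.73 [193. 198.  24.  20.] [ 369. -149.]
soap 0.23 [281. 208.  36.  32.] [491.  95.]
tumbler 0.87 [432. 147.  35.  59.] [407. 671.]
comb 0.8 [321. 166.  12.  31.] [370. 278.]
```

```bash
python3 - <<'E'
import cv2,numpy as np
a=cv2.imread('pics/top0.png')
def cr(u,v,s=28): return cv2.resize(a[v-s:v+s,u-s:u+s],(266,266),interpolation=cv2.INTER_CUBIC)
r1=np.hstack([cr(231,190),cr(271,229),cr(369,188)]);r2=np.hstack([cr(302,169),cr(333,227),cr(351,268)])
cv2.imwrite('pics/m1.png',np.vstack([r1,r2]))
cv2.imwrite('pics/m0.png',cv2.resize(a[140:300,60:460],(800,320),interpolation=cv2.INTER_CUBIC))
E
```

```text
(no output)
```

View pics/m1.png

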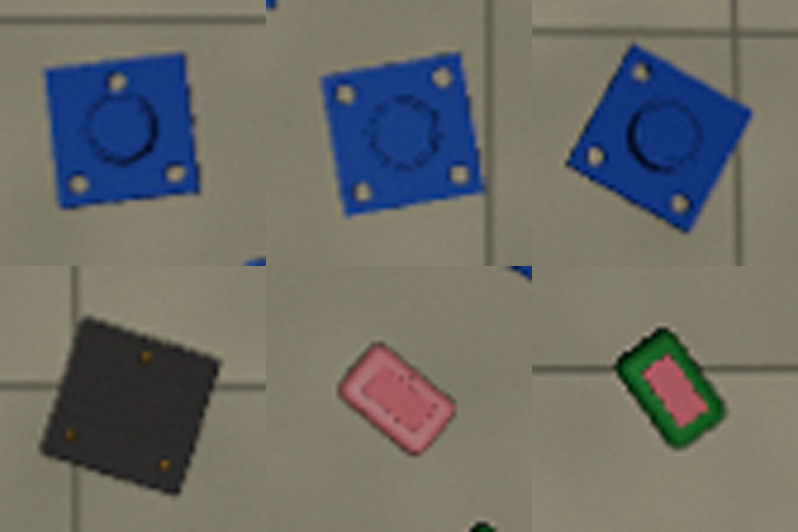

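View pics/m0.png

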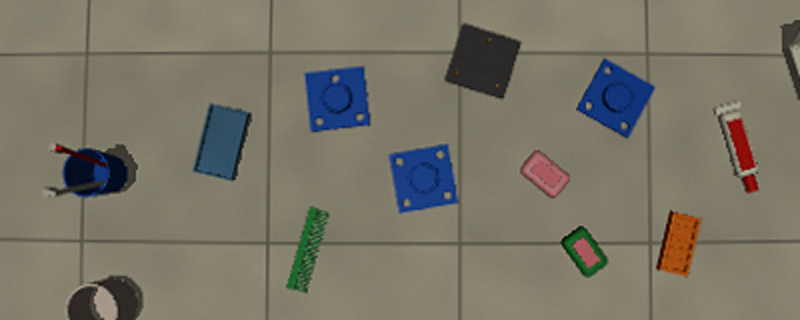

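Candidates: three blue feet at (231,190), (271,229) and (369,188). The first has two corner holes plus a mid-edge hole, so it is foot_tri. There are two soaps: pink at (333,227), which I want, and a green-rimmed look-alike at (351,268). Dish at (170,211), grid at (399,264), plate at (302,169). The crop confirms these choices.

```bash
cat >> h.py <<'E'
def rect(c,mask,z,near):
    cs,_=cv2.findContours(mask.astype(np.uint8),cv2.RETR_EXTERNAL,cv2.CHAIN_APPROX_NONE)
    cs=[k for k in cs if cv2.contourArea(k)>60]
    k=min(cs,key=lambda k:np.hypot(*(k[:,0].mean(0)-near)))
    P=np.array([at(c,u,v,z)[:2] for u,v in k[:,0]],np.float32)
    (x,y),(w,h),a=cv2.minAreaRect(P)
    if w<h:a+=90;w,h=h,w
    return round(x,1),round(y,1),round(w,1),round(h,1),round((a+90)%180-90,1)
def fit(own,meas):
    own=np.array(own,float);m=np.array(meas)[:,:2];a=own-own.mean(0);b=m-m.mean(0)
    th=np.arctan2((a[:,0]*b[:,1]-a[:,1]*b[:,0]).sum(),(a*b).sum())
    c,s=np.cos(th),np.sin(th);Rm=np.array([[c,-s],[s,c]]);t=m.mean(0)-Rm@own.mean(0)
    return np.round(t,1),round(np.degrees(th),1),np.round(np.linalg.norm((own@Rm.T+t)-m,axis=1),1)
HOLES=[(-32,-32),(-32,32),(32,0)]
def go(x,y,z,yawx):
    "rows/units from now to TCP x,y,z and tool-x world yaw (deg)"
    o=observe();M=R.from_rotvec(o['tcp_rot']).as_matrix();d=np.array([x,y,z])-o['eef_pos']
    yaw=np.degrees(np.arctan2(M[1,0],M[0,0]));dy=(yawx-yaw+90)%180-90
    print('clock',round(o['clock'],2),'pos',np.round(o['eef_pos'],1),'yaw',round(yaw,1),'q',np.round(o['joint_positions'],2),'width',round(o['grip_width'],3),'F',np.round(o['wrist_force'],1))
    print(' tool-units shift',np.round(M.T@d/25,2),'turn z deg',round(-dy,1),'tilt',np.round(M[:,2],3))
E
python3 - <<'E'
from h import *
c=cam('top');a=c['pixels'].astype(int);b,g,r=a[...,0],a[...,1],a[...,2]
f=lambda u0,v0,pts,z:[at(c,u0+x/4.75-.4,v0+y/4.75-.4,z) for x,y in pts]
# image: hole order (-32,-32)=?, toward +y is left
h=f(203,162,[(176,174),(79,184),(117,82)],8);print('foot',fit(HOLES,h))
print('hub',at(c,203+121/4.75-.4,162+128/4.75-.4,34))
s=f(274,141,[(165,198),(70,168),(146,91)],18);print('plate',fit(HOLES,s))
print('platerect',rect(c,(a.max(2)<60),6,(302,169)))
print('footrect',rect(c,(b>r+60),8,(231,190)))
print('dish',rect(c,(b>r+30),22,(170,211)))
print('grid',rect(c,(r>b+80)&(g>b+20),22,(399,264)))
print('soap',rect(c,(r>b+30)&(r>g+50)&(b>60),15,(333,227)))
go(595,219,150,90)
E
```

```text
foot (array([599. , 227.4]), np.float64(6.4), array([0.3, 0.5, 0.2]))
hub [597.57014702 225.43858608  34.        ]
plate (array([659.1,   2. ]), np.float64(-17.4), array([0.3, 0.4, 0.5]))
platerect (658.0, 2.5, 93.9, 93.3, 72.4)
footrect (599.1, 227.9, 90.9, 90.5, -83.1)
dish (531.5, 405.4, 106.5, 61.2, -12.9)
grid (374.7, -300.0, 90.9, 45.3, -13.9)
soap (483.0, -92.4, 66.4, 40.6, 50.2)
clock 1.15 pos [ 178.1 -520.4  231.3] yaw 18.9 q [-1.24  0.09  0.18  1.66  0.    1.57] width 1.001 F [-0.4 -1.2 -1.4]
 tool-units shift [ 25.35 -22.58   3.25] turn z deg -71.1 tilt [ 0.  0. -1.]
```

Request:
drive_tool(deltas=[[[0,1,-0.89,0,0,0,0],[0,1,-0.89,0,0,0,0],[0,1,-0.89,0,0,0,0],[0,1,-0.89,0,0,0,0],[0,1,-0.89,0,0,0,0],[0,1,-0.89,0,0,0,0],[0,1,-0.89,0,0,0,0],[0,1,-0.89,0,0,0,0]]], grip_force=40)

```text
clock: 1.82
eef_pos: [310.1, -285.7, 231.5]
tcp_rot: [3.099, 0.515, 0.001]
wrist_force: [0.0, 0.1, 0.5]
grip_width: 1.002
gripper_force: 0.0
```

```bash
python3 -c "
from h import *
go(599,228,150,6.6)"
```

```text
clock 1.82 pos [ 310.1 -285.7  231.5] yaw 18.9 q [-0.74 -0.22 -0.11  1.68  0.    2.07] width 1.002 F [0.  0.1 0.5]
 tool-units shift [ 17.58 -15.71   3.26] turn z deg 12.3 tilt [ 0. -0. -1.]
```

Request:
drive_tool(deltas=[[[0,0,0,0,0,0,-1],[0,0,0,0,0,0,-1],[0,0,0,0,0,0,-1],[0,0,0,0,0,0,-1],[0,0,0,0,0,0,-1],[0,0,0,0,0,0,-1],[0,0,0,0,0,0,-1],[0,0,0,0,0,0,-1]]])

```text
clock: 2.48
eef_pos: [309.7, -287.2, 231.4]
tcp_rot: [2.732, 1.55, 0.0]
wrist_force: [0.6, 0.1, 0.3]
grip_width: 0.998
gripper_force: 0.0
```

Request:
drive_tool(deltas=[[[0,0,0,0,0,0,-1],[0,0,0,0,0,0,-1],[0,0,0,0,0,0,-1],[0,0,0,0,0,0,-1],[0,0,0,0,0,0,-1],[0,0,0,0,0,0,-1],[0,0,0,0,0,0,-1],[0,0,0,0,0,0,-1]]])

```text
clock: 3.15
eef_pos: [309.7, -287.2, 231.3]
tcp_rot: [2.037, 2.391, -0.0]
wrist_force: [0.3, 0.6, -0.1]
grip_width: 0.999
gripper_force: 0.0
```

Request:
drive_tool(deltas=[[[0,0,0,0,0,0,-1],[0,0,0,0,0,0,-1],[0,0,0,0,0,0,-1],[0,0,0,0,0,0,-1],[0,0,0,0,0,0,-1],[0,0,0,0,0,0,-1],[0,0,0,0,0,0,-1],[0,0,0,0,0,0,-1]]])

```text
clock: 3.82
eef_pos: [309.7, -287.2, 231.4]
tcp_rot: [1.096, 2.944, -0.0]
wrist_force: [-0.5, 0.2, -0.1]
grip_width: 0.999
gripper_force: 0.0
```

Request:
drive_tool(deltas=[[[0,0,0,0,0,0,-1],[0,0,0,0,0,0,-1],[0,0,0,0,0,0,-1],[0,0,0,0,0,0,-1],[0,0,0,0,0,0,-1],[0,0,0,0,0,0,-1],[0,0,0,0,0,0,-1],[0,0,0,0,0,0,-1]]])

```text
clock: 4.48
eef_pos: [309.7, -287.2, 231.4]
tcp_rot: [0.023, 3.141, -0.0]
wrist_force: [-0.7, -0.1, 0.3]
grip_width: 0.998
gripper_force: 0.0
```

Request:
drive_tool(deltas=[[[0,0,0,0,0,0,-1],[0,0,0,0,0,0,-0.54],[0,0,0,0,0,0,0]]])

```text
clock: 4.73
eef_pos: [309.7, -287.2, 231.4]
tcp_rot: [-0.184, 3.136, -0.0]
wrist_force: [0.1, -0.0, -0.4]
grip_width: 1.003
gripper_force: 0.0
```

```bash
python3 -c "
from h import *
go(599,228,150,6.6)"
```

```text
clock 4.73 pos [ 309.7 -287.2  231.4] yaw -173.3 q [-0.75 -0.22 -0.11  1.68 -0.   -0.86] width 1.003 F [ 0.1 -0.  -0.4]
 tool-units shift [-13.9   19.11   3.25] turn z deg 0.1 tilt [ 0. -0. -1.]
```

Request:
drive_tool(deltas=[[[0,-0.695,0.955,0.16,0,0,0],[0,-0.695,0.955,0.16,0,0,0],[0,-0.695,0.955,0.16,0,0,0],[0,-0.695,0.955,0.16,0,0,0],[0,-0.695,0.955,0.16,0,0,0],[0,-0.695,0.955,0.16,0,0,0],[0,-0.695,0.955,0.16,0,0,0],[0,-0.695,0.955,0.16,0,0,0]]])

```text
clock: 5.4
eef_pos: [426.3, -80.0, 199.3]
tcp_rot: [-0.177, 3.136, -0.0]
wrist_force: [0.8, -0.3, 0.3]
grip_width: 1.004
gripper_force: 0.0
```

Request:
drive_tool(deltas=[[[0,-0.695,0.955,0.16,0,0,0],[0,-0.695,0.955,0.16,0,0,0],[0,-0.695,0.955,0.16,0,0,0],[0,-0.695,0.955,0.16,0,0,0],[0,-0.695,0.955,0.16,0,0,0],[0,-0.695,0.955,0.16,0,0,0],[0,-0.695,0.955,0.16,0,0,0],[0,-0.695,0.955,0.16,0,0,0]]])

```text
clock: 6.07
eef_pos: [542.5, 125.7, 167.0]
tcp_rot: [-0.178, 3.136, 0.0]
wrist_force: [0.9, -1.0, 0.1]
grip_width: 1.003
gripper_force: 0.0
```

Request:
drive_tool(deltas=[[[0,-0.695,0.955,0.16,0,0,0],[0,-0.695,0.955,0.16,0,0,0],[0,-0.695,0.955,0.16,0,0,0],[0,-0.695,0.955,0.16,0,0,0],[0,0,0,0,0,0,0],[0,0,0,0,0,0,0]]])

```text
clock: 6.57
eef_pos: [600.0, 228.1, 149.9]
tcp_rot: [0.181, -3.134, 0.001]
wrist_force: [0.2, 0.0, -0.6]
grip_width: 0.998
gripper_force: 0.0
```

```bash
python3 -c "
from h import *
c=cam('wrist','w1.png');print(c['xyz'],c['attitude'],c['k1'],c['camera_matrix'][0])
print(proj(c,[599,228,34]))
go(599,228,12,6.6)"
```

```text
[518.43751034 218.43690371 292.75019807] [1.93313692 2.1665196  0.35515141] -0.09110730493897057 [366.94174467   0.         278.32645575]
(np.float64(278.96001325081977), np.float64(202.48500122300393))
clock 6.62 pos [599.8 227.2 150.6] yaw -173.4 q [ 0.36  0.3   0.26  1.54 -0.    0.25] width 0.995 F [0.2 0.3 0.1]
 tool-units shift [0.02 0.04 5.55] turn z deg -0.0 tilt [-0.001 -0.001 -1.   ]
```

View pics/w1.png

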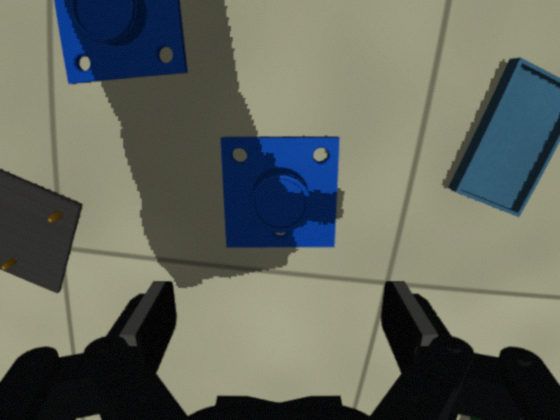

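The close-up shows the matching foot: hub at (280,197), holes at (239,155), (320,155) and (280,233). It is the right piece.

```bash
python3 -c "
from h import *
c=cam('wrist')
print(fit(HOLES,[at(c,u,v,8) for u,v in [(239,155),(320,155),(280,234)]]))
a=c['pixels'].astype(int);print(rect(c,a[...,0]>a[...,2]+50,8,(280,195)))
print([at(c,u,v,18) for u,v in [(57,216),(9,264)]])
"
```

```text
(array([601.1, 228. ]), np.float64(6.7), array([1.1, 0.9, 1.8]))
(600.1, 229.1, 92.1, 91.2, 6.7)
[array([636.25245817,  46.79668942,  18.        ]), array([687.6339494 ,  -3.86050578,  18.        ])]
```

Request:
drive_tool(deltas=[[[0,0,0.04,1,0,0,0],[0,0,0,1,0,0,0],[0,0,0,1,0,0,0],[0,0,0,1,0,0,0],[0,0,0,1,0,0,0],[0,0,0,0.5,0,0,0],[0,0,0,0,0,0,0]]])

```text
clock: 7.25
eef_pos: [598.2, 226.5, 11.2]
tcp_rot: [0.178, -3.133, 0.002]
wrist_force: [-1.3, 0.0, 0.3]
grip_width: 1.003
gripper_force: 0.0
```

Request:
drive_tool(deltas=[[[255,0,0,0,0,0,0],[255,0,0,0,0,0,0],[255,0,0,0,0,0,0],[255,0,0,0,0,0,0],[255,0,0,0,0,0,0],[255,0,0,0,0,0,0]]], grip_force=40)

```text
clock: 7.75
eef_pos: [601.0, 228.4, 16.2]
tcp_rot: [-0.18, 3.133, 0.001]
wrist_force: [-1.4, -1.9, 6.2]
grip_width: 0.524
gripper_force: 40.4
```

```bash
python3 -c "
from h import *
go(600,228,80,6.6)"
```

```text
clock 7.75 pos [601.  228.4  16.2] yaw -173.4 q [ 0.36  0.32  0.04  1.28 -0.    0.25] width 0.524 F [-1.4 -1.9  6.2]
 tool-units shift [ 0.03 -0.01 -2.55] turn z deg -0.0 tilt [ 0.003  0.001 -1.   ]
```

Request:
drive_tool(deltas=[[[255,0,0,-1,0,0,0],[255,0,0,-1,0,0,0],[255,0,0,-1,0,0,0],[255,-0.14,-0.89,-0.4,0,0,0],[255,-0.14,-0.89,0,0,0,0],[255,-0.14,-0.89,0,0,0,0],[255,-0.14,-0.89,0,0,0,0],[255,-0.14,-0.89,0,0,0,0]]])

```text
clock: 8.42
eef_pos: [630.6, 118.7, 99.9]
tcp_rot: [-0.181, 3.135, 0.0]
wrist_force: [0.5, 0.9, -2.0]
grip_width: 0.522
gripper_force: 41.5
```

Request:
drive_tool(deltas=[[[255,0,0,0,0,0,0.97],[255,0,0,0,0,0,0.97],[255,0,0,0,0,0,0.97],[255,0,0,0,0,0,0.97],[255,0,0,0,0,0,0.97],[255,0,0,0,0,0,0],[255,0,0,0,0,0,0]]])

```text
clock: 9.0
eef_pos: [630.3, 119.6, 99.4]
tcp_rot: [0.478, 3.104, 0.0]
wrist_force: [-0.1, 0.0, -1.6]
grip_width: 0.522
gripper_force: 41.5
```

```bash
python3 -c "
from h import *
c=cam('wrist','w2.png')
go(659,2,90,162.5)
for p in [(638,42),(619,-19),(689.6,-7.6)]: print(proj(c,[*p,18]))
a=c['pixels'].astype(int);print(rect(c,a[...,0]>a[...,2]+50,85,(280,255)))
"
```

```text
clock 9.05 pos [630.3 119.6  99.3] yaw 162.5 q [0.19 0.3  0.16 1.44 0.   0.49] width 0.527 F [ 0.2 -0.3 -1.1]
 tool-units shift [-2.51 -4.14  0.37] turn z deg 0.0 tilt [ 0.001  0.    -1.   ]
(np.float64(173.8165842293419), np.float64(261.5232366664323))
(np.float64(84.31832071605206), np.float64(260.9731709389445))
(np.float64(141.23788149785543), np.float64(337.62366940279264))
(632.1, 118.8, 96.7, 95.9, -17.4)
```

View pics/w2.png

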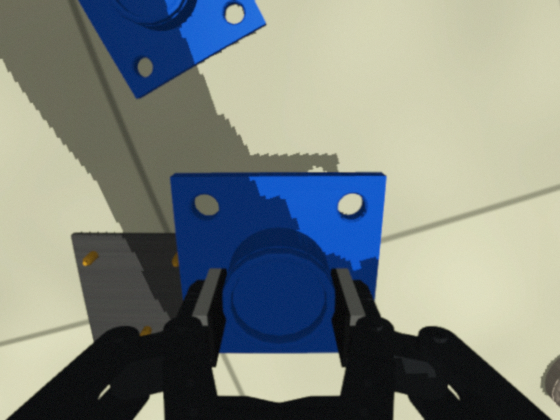

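The studs lean outward, with tips at about (84,263) and (142,337). That matches the plate at (659,2), yaw -17.5. The foot's rear holes show at (206,205) and (350,205).

```bash
python3 -c "
from h import *
c=cam('wrist')
for z in (91,95):
  A,B=at(c,206,205,z),at(c,350.5,205,z);d=B-A;th=np.degrees(np.arctan2(-d[0],d[1]));m=(A+B)/2
  print(z,np.linalg.norm(d),th,m[:2]+32*np.array([np.cos(np.radians(th)),np.sin(np.radians(th))]))
  C,D=at(c,171,174,z),at(c,386,175,z);print(np.linalg.norm(C-D),np.degrees(np.arctan2(-(D-C)[0],(D-C)[1])))
"
```

```text
91 62.70801878219315 -17.58683338197657 [628.75614588 119.78126409]
91.20925863615932 -17.855248549623663
95 61.04657349949035 -17.586833381976582 [627.52086678 120.1701215 ]
88.79267467380812 -17.85524854962369
```

Request:
drive_tool(deltas=[[[255,-0.508,-0.826,0,0,0,0],[255,-0.508,-0.826,0,0,0,0],[255,-0.508,-0.826,0,0,0,0],[255,-0.508,-0.826,0,0,0,0],[255,-0.508,-0.826,0,0,0,0],[255,0,0,0.9,0,0,0],[255,0,0,0.9,0,0,0],[255,0,0,0,0,0,0]]])

```text
clock: 9.77
eef_pos: [657.2, 1.3, 49.1]
tcp_rot: [-0.48, -3.098, 0.001]
wrist_force: [-0.8, -0.1, -3.7]
grip_width: 0.517
gripper_force: 41.5
```

```bash
python3 -c "
from h import *
c=cam('wrist','w3.png')
go(659.8,2,40,162.5)
for p in HOLES: 
  a=np.radians(-17.5);q=R.from_rotvec([0,0,a]).apply([*p,0])+[659,2,18];print(q,proj(c,q))
"
```

```text
clock 9.82 pos [657.7   1.7  51.5] yaw 162.4 q [0.   0.35 0.14 1.36 0.   0.31] width 0.523 F [ 0.2 -0.4 -1.2]
 tool-units shift [-0.08  0.04  0.46] turn z deg -0.1 tilt [-0.005 -0.    -1.   ]
[618.85847199 -18.89635684  18.        ] (np.float64(216.68523018608676), np.float64(197.0661970324232))
[638.10364316  42.14152801  18.        ] (np.float64(345.67736612115976), np.float64(196.70576420891632))
[689.51894242  -7.62258558  18.        ] (np.float64(281.26793122073434), np.float64(308.0195604108063))
```

View pics/w3.png

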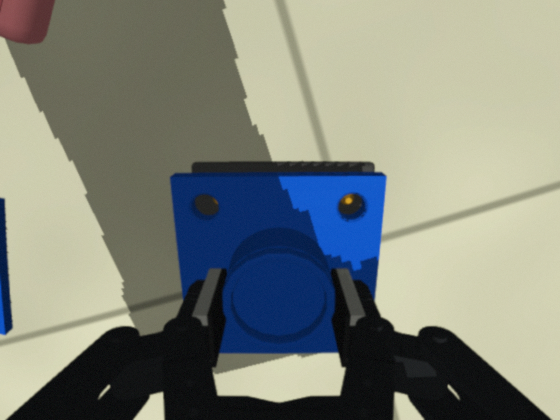

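Request:
drive_tool(deltas=[[[255,0,0,0.2,0,0,0],[255,0,0,0,0,0,0],[255,0,0,0,0,0,0]]])

```text
clock: 10.07
eef_pos: [659.8, 2.3, 50.0]
tcp_rot: [0.481, 3.103, 0.0]
wrist_force: [0.7, 0.2, -1.8]
grip_width: 0.525
gripper_force: 41.5
```

```bash
python3 -c "
from h import *
c=cam('wrist')
go(660,2,22,162.5)
a=c['pixels'].astype(int);s=a.sum(2)
for u,v in [(206,205),(350,205)]:
  p=a[v-16:v+17,u-16:u+17].astype(int);m=(p[...,0]<p[...,2]+45);y,x=np.nonzero(m);print('hole px',u-16+x.mean(),v-16+y.mean(),m.sum())
"
```

```text
clock 10.12 pos [659.8   2.2  50.1] yaw 162.4 q [ 0.    0.35  0.14  1.35 -0.    0.31] width 0.525 F [-1.   0.8 -1.4]
 tool-units shift [-0.01 -0.01  1.12] turn z deg -0.1 tilt [ 0.002 -0.    -1.   ]
hole px 206.23173803526447 204.36272040302268 397
hole px 349.9033942558747 203.74151436031332 383
```

Request:
drive_tool(deltas=[[[255,0,0,0.3,0,0,0],[255,0,0,0.3,0,0,0],[255,0,0,0.2,0,0,0],[255,0,0,0.2,0,0,0],[255,0,0,0.1,0,0,0],[255,0,0,0.04,0,0,0],[255,0,0,0,0,0,0]]])

```text
clock: 10.7
eef_pos: [658.9, 2.0, 22.1]
tcp_rot: [0.482, 3.104, 0.0]
wrist_force: [-9.3, 0.0, 14.1]
grip_width: 0.522
gripper_force: 43.0
```

```bash
python3 -c "
from h import *
c=cam('wrist','w4.png');go(660,2,22,162.5)"
```

```text
clock 10.75 pos [659.    1.9  22.1] yaw 162.3 q [0.   0.36 0.1  1.3  0.   0.31] width 0.522 F [-9.3 -0.2 14.2]
 tool-units shift [-0.04  0.01  0.01] turn z deg -0.2 tilt [ 0.  0. -1.]
```

View pics/w4.png

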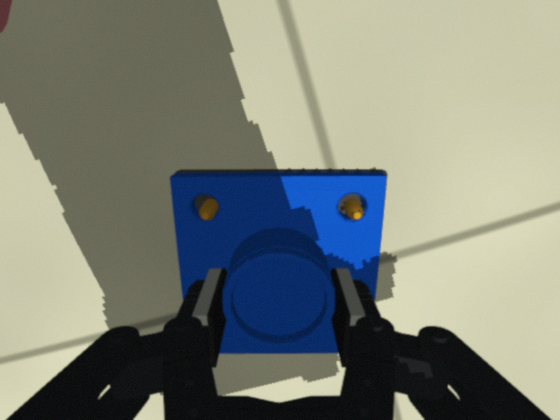

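Studs show through both rear holes, at (207,208) and (353,208), and the foot sits flat. Releasing.

Request:
drive_tool(deltas=[[[0,0,0,0,0,0,0],[0,0,0,0,0,0,0],[0,0,0,0,0,0,0],[0,0,0,0,0,0,0],[0,0,0,-0.5,0,0,0],[0,0,0,-1,0,0,0],[0,0,0,-1,0,0,0],[0,0,0,-1,0,0,0]]])

```text
clock: 11.42
eef_pos: [659.1, 1.9, 109.5]
tcp_rot: [-0.482, -3.104, 0.0]
wrist_force: [-0.6, 1.0, 0.5]
grip_width: 1.003
gripper_force: 0.0
```

Request:
drive_tool(deltas=[[[0,0,0,-1,0,0,0],[0,0,0,-1,0,0,0],[0,0,0,0,0,0,0],[0,0,0,0,0,0,0]]])

```text
clock: 11.75
eef_pos: [660.2, 1.9, 160.3]
tcp_rot: [0.482, 3.101, 0.001]
wrist_force: [-0.3, -0.7, -0.5]
grip_width: 0.999
gripper_force: 0.0
```

```bash
python3 -c "
from h import *
c=cam('wrist','w5.png');go(531.5,405.4,120,167.1)
a=c['pixels'].astype(int);print(rect(c,a[...,0]>a[...,2]+50,14,(280,200)))
for i in range(1):
  for b in boxes_of('wrist','foot_tri')[:3]: print(b)
print(proj(c,[658,2,40]))
cv2.imwrite('pics/w5c.png',cv2.resize(c['pixels'][120:280,180:380],None,fx=3,fy=3))"
```

```text
clock 11.8 pos [659.5   1.9 158.5] yaw 162.3 q [0.   0.34 0.33 1.56 0.   0.31] width 1.001 F [-0.2 -0.1 -1.1]
 tool-units shift [ 9.78 13.83  1.54] turn z deg -4.8 tilt [ 0.001  0.    -1.   ]
(658.4, 2.4, 92.5, 91.7, -17.4)
{'extent': [278.7, 187.1, 120.2, 112.0], 'score': 0.95}
(np.float64(277.66897202084016), np.float64(198.31073707381134))
```

View pics/w5c.png

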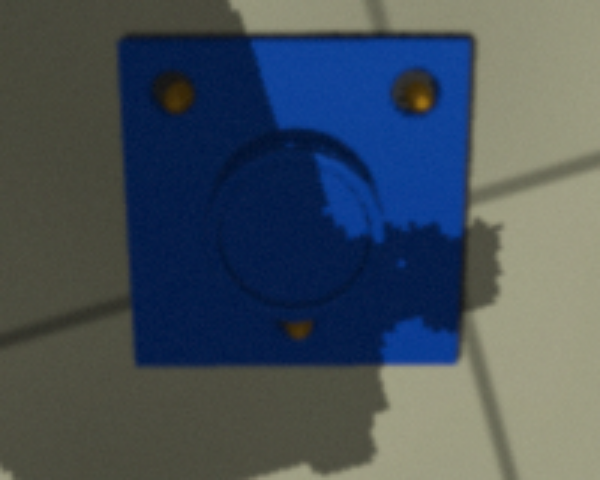

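The foot is flat with all three studs through: holes in the crop at (175,93), (415,93) and (298,330), centre (658.4,2.4). Next the dish.

Request:
drive_tool(deltas=[[[0,0.698,0.988,0,0,0,0],[0,0.698,0.988,0,0,0,0],[0,0.698,0.988,0,0,0,0],[0,0.698,0.988,0,0,0,0],[0,0.698,0.988,0,0,0,0],[0,0.698,0.988,0,0,0,0],[0,0.698,0.988,0,0,0,0]]])

```text
clock: 12.43
eef_pos: [594.1, 204.8, 156.4]
tcp_rot: [-0.482, -3.102, 0.002]
wrist_force: [0.6, 0.2, 0.2]
grip_width: 0.999
gripper_force: 0.0
```

Request:
drive_tool(deltas=[[[0,0.698,0.988,0,0,0,0],[0,0.698,0.988,0,0,0,0],[0,0.698,0.988,0,0,0,0],[0,0.698,0.988,0,0,0,0],[0,0.698,0.988,0,0,0,0],[0,0.698,0.988,0,0,0,0],[0,0.698,0.988,0,0,0,0],[0,0,0,0.2,0,0,-0.96]]])

```text
clock: 13.1
eef_pos: [529.1, 409.9, 151.6]
tcp_rot: [-0.348, -3.121, -0.0]
wrist_force: [0.1, 0.1, 0.1]
grip_width: 1.005
gripper_force: 0.0
```

Request:
drive_tool(deltas=[[[0,0,0,0,0,0,0],[0,0,0,0,0,0,0],[0,0,0,0,0,0,0]]])

```text
clock: 13.35
eef_pos: [531.4, 404.7, 152.2]
tcp_rot: [-0.356, -3.12, 0.002]
wrist_force: [-0.7, -0.2, 1.0]
grip_width: 1.0
gripper_force: 0.0
```

```bash
python3 -c "
from h import *
c=cam('wrist','w6.png');go(531.5,405.4,120,167.1)
a=c['pixels'].astype(int);print(rect(c,a[...,0]>a[...,2]+25,22,(280,200)))
for b in boxes_of('wrist','dish')[:3]: print(b)
"
```

```text
clock 13.4 pos [531.7 404.6 152.6] yaw 167.0 q [ 0.65  0.36  0.35  1.56 -0.    0.88] width 1.004 F [-0.8  1.3 -0.2]
 tool-units shift [0.01 0.03 1.3 ] turn z deg -0.1 tilt [-0. -0. -1.]
(532.3, 406.7, 108.0, 61.6, -13.1)
{'extent': [281.5, 193.3, 87.6, 138.1], 'score': 0.6}
```

View pics/w6.png

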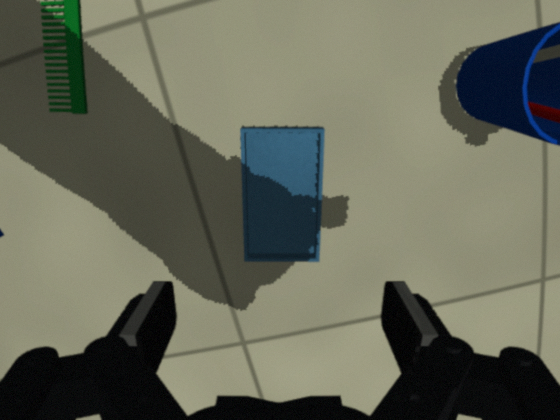

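Request:
drive_tool(deltas=[[[0,0,0.09,1,0,0,0],[0,0,0,1,0,0,0],[0,0,0,1,0,0,0],[0,0,0,1,0,0,0],[0,0,0,1,0,0,0],[0,0,0,0.66,0,0,0],[0,0,0,0,0,0,0],[0,0,0,0,0,0,0]]])

```text
clock: 14.12
eef_pos: [531.8, 406.8, 11.1]
tcp_rot: [-0.354, -3.121, 0.002]
wrist_force: [-0.3, 0.7, -0.1]
grip_width: 1.003
gripper_force: 0.0
```

Request:
drive_tool(deltas=[[[255,0,0,0,0,0,0],[255,0,0,0,0,0,0],[255,0,0,0,0,0,0],[255,0,0,0,0,0,0],[255,0,0,0,0,0,0],[255,0,0,0,0,0,0]]], grip_force=40)

```text
clock: 14.62
eef_pos: [532.9, 408.2, 13.9]
tcp_rot: [0.352, 3.119, 0.003]
wrist_force: [-1.1, -2.1, 5.3]
grip_width: 0.703
gripper_force: 42.3
```

Request:
drive_tool(deltas=[[[255,0,0,-0.4,0,0,0],[255,0,0,-1,0,0,0],[255,0,0,-1,0,0,0],[255,0,0,-1,0,0,0],[255,0,0,0,0,0,0],[255,0,0,0,0,0,0]]])

```text
clock: 15.12
eef_pos: [532.8, 408.5, 99.3]
tcp_rot: [0.351, 3.119, 0.005]
wrist_force: [-0.5, -0.7, -1.9]
grip_width: 0.704
gripper_force: 43.9
```

```bash
python3 -c "
from h import *
c=cam('wrist','w7.png');go(658.4,2.4,97,167.1)
a=c['pixels'].astype(int);print(rect(c,a[...,0]>a[...,2]+25,108,(280,250)))"
```

```text
clock 15.17 pos [532.1 408.   97.3] yaw 167.1 q [0.65 0.37 0.25 1.45 0.   0.88] width 0.702 F [-0.7 -0.7 -1.8]
 tool-units shift [ -8.53 -14.69   0.  ] turn z deg 0.0 tilt [ 0.001  0.001 -1.   ]
(530.8, 408.5, 109.1, 61.6, -13.0)
```

View pics/w7.png

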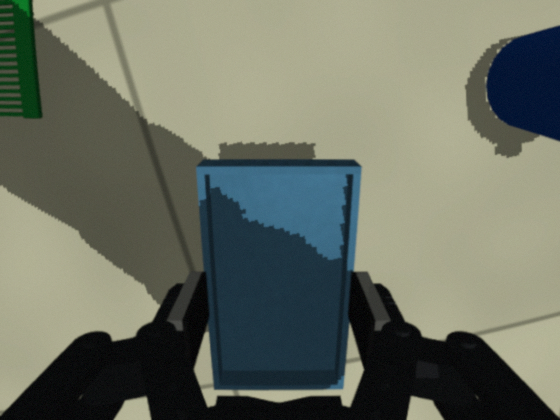

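The dish is level in the fingers, spanning columns 198–360. Carrying it to the cup.

Request:
drive_tool(deltas=[[[255,-0.573,-0.98,0,0,0,0],[255,-0.573,-0.98,0,0,0,0],[255,-0.573,-0.98,0,0,0,0],[255,-0.573,-0.98,0,0,0,0],[255,-0.573,-0.98,0,0,0,0],[255,-0.573,-0.98,0,0,0,0],[255,-0.573,-0.98,0,0,0,0],[255,-0.573,-0.98,0,0,0,0]]])

```text
clock: 15.83
eef_pos: [599.5, 189.6, 94.9]
tcp_rot: [-0.351, -3.12, 0.001]
wrist_force: [0.6, 1.3, -1.6]
grip_width: 0.701
gripper_force: 44.0
```

Request:
drive_tool(deltas=[[[255,-0.573,-0.98,0,0,0,0],[255,-0.573,-0.98,0,0,0,0],[255,-0.573,-0.98,0,0,0,0],[255,-0.573,-0.98,0,0,0,0],[255,-0.573,-0.98,0,0,0,0],[255,-0.573,-0.98,0,0,0,0],[255,-0.573,-0.98,0,0,0,0],[255,0,0,0,0,0,0]]])

```text
clock: 16.5
eef_pos: [659.8, -2.9, 94.5]
tcp_rot: [-0.358, -3.119, 0.002]
wrist_force: [0.2, -0.1, -2.7]
grip_width: 0.697
gripper_force: 44.0
```

Request:
drive_tool(deltas=[[[255,0,0,0.6,0,0,0],[255,0,0,0.4,0,0,0],[255,0,0,0,0,0,0],[255,0,0,0,0,0,0],[255,0,0,0,0,0,0]]])

```text
clock: 16.92
eef_pos: [659.4, 2.1, 71.3]
tcp_rot: [-0.351, -3.122, 0.0]
wrist_force: [0.6, 0.0, -1.6]
grip_width: 0.699
gripper_force: 44.0
```

```bash
python3 -c "
from h import *
go(659.7,1.9,47,167.1)"
```

```text
clock 16.92 pos [659.4   2.1  71.3] yaw 167.2 q [ 0.    0.35  0.17  1.4  -0.    0.23] width 0.699 F [ 0.6  0.  -1.6]
 tool-units shift [-0.01 -0.01  0.97] turn z deg 0.1 tilt [-0. -0. -1.]
```

Positioned; lower gently.

Request:
drive_tool(deltas=[[[255,0,0,0.3,0,0,0],[255,0,0,0.3,0,0,0],[255,0,0,0.2,0,0,0],[255,0,0,0.1,0,0,0],[255,0,0,0,0,0,0]]])

```text
clock: 17.33
eef_pos: [659.4, 1.7, 48.4]
tcp_rot: [-0.352, -3.121, 0.0]
wrist_force: [-0.3, -0.8, -2.7]
grip_width: 0.706
gripper_force: 44.1
```

Request:
drive_tool(deltas=[[[255,0,0,0.06,0,0,0],[255,0,0,0,0,0,0]]])

```text
clock: 17.5
eef_pos: [659.7, 1.6, 48.0]
tcp_rot: [0.352, 3.121, 0.0]
wrist_force: [-2.2, -0.4, 3.3]
grip_width: 0.698
gripper_force: 44.7
```

Request:
drive_tool(deltas=[[[0,0,0,0,0,0,0],[0,0,0,0,0,0,0],[0,0,0,0,0,0,0],[0,0,0,0,0,0,0],[0,0,0,-0.5,0,0,0],[0,0,0,-1,0,0,0],[0,0,0,-1,0,0,0],[0,0,0,-1,0,0,0]]])

```text
clock: 18.17
eef_pos: [659.4, 1.6, 136.7]
tcp_rot: [0.352, 3.122, 0.0]
wrist_force: [0.5, -0.8, -0.1]
grip_width: 0.998
gripper_force: 0.0
```

Request:
drive_tool(deltas=[[[0,0,0,-1,0,0,0],[0,0,0,0,0,0,0],[0,0,0,0,0,0,0]]])

```text
clock: 18.42
eef_pos: [660.5, 1.6, 162.5]
tcp_rot: [0.351, 3.118, 0.001]
wrist_force: [-1.0, -0.6, -0.7]
grip_width: 1.003
gripper_force: 0.0
```

```bash
python3 -c "
from h import *
c=cam('wrist','w8.png');go(374.7,-300,150,166.1)
a=c['pixels'].astype(int);p=a[150:250:5,280];m=(a[...,0]>a[...,2]+25)&(a[...,1]>a[...,2]+20)&(a[...,1]>60)
print(rect(c,m,56,(280,200)));m2=(a[...,1]>a[...,2]+15);print(rect(c,m2,56,(280,200)))
cv2.imwrite('pics/w8c.png',cv2.resize(c['pixels'][90:290,160:400],None,fx=2.5,fy=2.5))"
```

```text
clock 18.47 pos [659.9   1.6 160.7] yaw 167.1 q [ 0.    0.34  0.34  1.57 -0.    0.23] width 0.998 F [ 0.4 -0.7 -0.7]
 tool-units shift [  8.44 -14.3    0.41] turn z deg 1.0 tilt [ 0.001 -0.    -1.   ]
(637.6, 25.6, 54.4, 46.6, -12.8)
(659.1, 1.2, 111.6, 78.6, -17.3)
```

View pics/w8c.png

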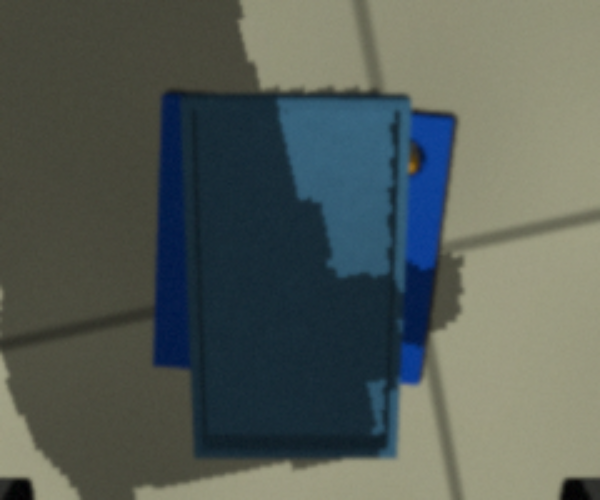

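The dish sits in the cup; its rim corners in the crop are (180,95), (411,95), (397,457) and (195,457).

```bash
python3 -c "
from h import *
c=cam('wrist');P=[at(c,160+x/2.5,90+y/2.5,56)[:2] for x,y in [(180,95),(411,95),(397,457),(195,457)]]
P=np.array(P);print(P.mean(0));d=(P[2]+P[3]-P[0]-P[1])/2;print(np.linalg.norm(d),np.degrees(np.arctan2(d[1],d[0])),np.linalg.norm(P[0]-P[1]),np.linalg.norm(P[2]-P[3]))
go(374.7,-300,160,167.1)"
```

```text
[657.7739691    1.84106115]
107.92171103393758 -12.869193922089137 61.451449152146296 61.307259666482395
clock 18.52 pos [659.4   1.6 159.5] yaw 167.1 q [ 0.    0.34  0.34  1.57 -0.    0.23] width 1.001 F [-0.   0.4 -0.9]
 tool-units shift [ 8.42e+00 -1.43e+01 -1.00e-02] turn z deg 0.0 tilt [-0. -0. -1.]
```

Request:
drive_tool(deltas=[[[0,0.561,-0.953,0,0,0,0],[0,0.561,-0.953,0,0,0,0],[0,0.561,-0.953,0,0,0,0],[0,0.561,-0.953,0,0,0,0],[0,0.561,-0.953,0,0,0,0],[0,0.561,-0.953,0,0,0,0],[0,0.561,-0.953,0,0,0,0],[0,0.561,-0.953,0,0,0,0]]])

```text
clock: 19.18
eef_pos: [506.1, -159.8, 158.5]
tcp_rot: [-0.351, -3.12, -0.001]
wrist_force: [0.5, 0.3, 1.6]
grip_width: 1.002
gripper_force: 0.0
```

Request:
drive_tool(deltas=[[[0,0.561,-0.953,0,0,0,0],[0,0.561,-0.953,0,0,0,0],[0,0.561,-0.953,0,0,0,0],[0,0.561,-0.953,0,0,0,0],[0,0.561,-0.953,0,0,0,0],[0,0.561,-0.953,0,0,0,0],[0,0.561,-0.953,0,0,0,0],[0,0,0,0,0,0,0.2]]])

```text
clock: 19.85
eef_pos: [372.0, -302.0, 158.7]
tcp_rot: [-0.383, -3.116, -0.0]
wrist_force: [0.8, 0.1, -0.5]
grip_width: 0.999
gripper_force: 0.0
```

Request:
drive_tool(deltas=[[[0,0,0,0,0,0,0],[0,0,0,0,0,0,0],[0,0,0,0,0,0,0]]])

```text
clock: 20.1
eef_pos: [375.3, -299.4, 159.3]
tcp_rot: [-0.377, -3.118, -0.001]
wrist_force: [0.7, -0.6, 0.1]
grip_width: 0.997
gripper_force: 0.0
```

```bash
python3 -c "
from h import *
c=cam('wrist','w9.png')
a=c['pixels'].astype(int);b,g,r=a[...,0],a[...,1],a[...,2];m=((r>b+25)&(g>b+8)&(r>1.6*g)).astype(np.uint8)
m=cv2.morphologyEx(m,cv2.MORPH_CLOSE,np.ones((9,9)))
x=rect(c,m,22,(280,200));print(x);go(x[0],x[1],21,166.1)
for b in boxes_of('wrist','grid')[:3]: print(b)
"
```

```text
(374.9, -299.9, 94.3, 45.9, -14.3)
clock 20.15 pos [ 375.4 -299.3  159.4] yaw 166.2 q [-0.67 -0.09 -0.14  1.52  0.   -0.43] width 0.999 F [ 0.4 -0.4  0. ]
 tool-units shift [ 0.01 -0.03  5.54] turn z deg 0.1 tilt [-0.     0.001 -1.   ]
{'extent': [278.4, 190.9, 63.7, 112.4], 'score': 0.58}
```

View pics/w9.png

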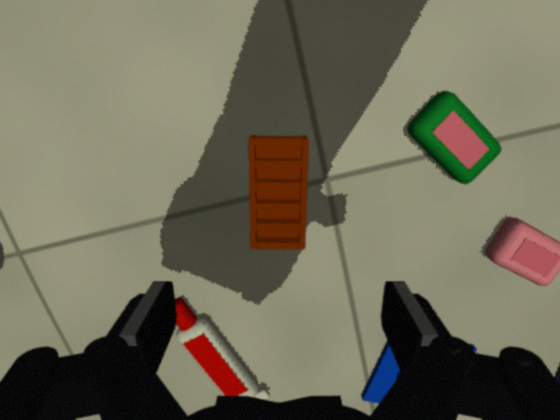

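Grid at (249–307, 136–249), clear of the tube at (180–260, 300–395). Gripping its upper part.

Request:
drive_tool(deltas=[[[0,0,-0.03,1,0,0,0],[0,0,0,1,0,0,0],[0,0,0,1,0,0,0],[0,0,0,1,0,0,0],[0,0,0,1,0,0,0],[0,0,0,0.54,0,0,0],[0,0,0,0,0,0,0],[0,0,0,0,0,0,0]]])

```text
clock: 20.87
eef_pos: [374.8, -300.0, 21.1]
tcp_rot: [-0.377, -3.118, -0.001]
wrist_force: [0.4, 0.2, -0.7]
grip_width: 1.001
gripper_force: 0.0
```

Request:
drive_tool(deltas=[[[255,0,0,0,0,0,0],[255,0,0,0,0,0,0],[255,0,0,0,0,0,0],[255,0,0,0,0,0,0],[255,0,0,0,0,0,0],[255,0,0,0,0,0,0]]], grip_force=30)

```text
clock: 21.37
eef_pos: [375.4, -301.2, 22.3]
tcp_rot: [0.379, 3.117, -0.002]
wrist_force: [0.5, -0.3, 4.8]
grip_width: 0.141
gripper_force: 2.5
```

```bash
python3 -c "
from h import *
go(374.9,-299.9,110,166.1)"
```

```text
clock 21.37 pos [ 375.4 -301.2   22.3] yaw 166.1 q [-0.68 -0.06 -0.37  1.25  0.   -0.43] width 0.141 F [ 0.5 -0.3  4.8]
 tool-units shift [ 0.02  0.04 -3.51] turn z deg 0.0 tilt [ 0.001 -0.001 -1.   ]
```

The fingers closed over the grid's top: the tips sit farther back than I assumed. Open and check.

Request:
drive_tool(deltas=[[[0,0,0,-1,0,0,0],[0,0,0,-1,0,0,0],[0,0,0,-1,0,0,0],[0,0,0,-1,0,0,0],[0,0,0,-1,0,0,0],[0,0,0,0,0,0,0],[0,0,0,0,0,0,0],[0,0,0,0,0,0,0]]])

```text
clock: 22.03
eef_pos: [374.7, -300.7, 145.8]
tcp_rot: [-0.379, -3.118, -0.0]
wrist_force: [-0.3, 0.9, 0.5]
grip_width: 1.003
gripper_force: 0.0
```

```bash
python3 -c "
from h import *
c=cam('wrist','w10.png')
a=c['pixels'].astype(int);b,g,r=a[...,0],a[...,1],a[...,2];m=((r>b+25)&(g>b+8)&(r>1.6*g)).astype(np.uint8)
m=cv2.morphologyEx(m,cv2.MORPH_CLOSE,np.ones((9,9)))
x=rect(c,m,22,(280,200));print(x);go(x[0],x[1],9,166.1)
"
```

```text
(374.8, -299.9, 94.0, 45.8, -14.2)
clock 22.08 pos [ 374.5 -300.5  145.3] yaw 166.1 q [-0.68 -0.09 -0.17  1.5   0.   -0.43] width 1.004 F [ 0.1  0.9 -0.4]
 tool-units shift [-0.01  0.02  5.45] turn z deg 0.0 tilt [-0.001  0.001 -1.   ]
```

Request:
drive_tool(deltas=[[[0,0,0.02,1,0,0,0],[0,0,0,1,0,0,0],[0,0,0,1,0,0,0],[0,0,0,1,0,0,0],[0,0,0,1,0,0,0],[0,0,0,0.45,0,0,0],[0,0,0,0,0,0,0],[0,0,0,0,0,0,0]]])

```text
clock: 22.75
eef_pos: [374.6, -300.0, 9.9]
tcp_rot: [-0.379, -3.118, -0.001]
wrist_force: [0.0, -0.2, -0.2]
grip_width: 1.001
gripper_force: 0.0
```

Request:
drive_tool(deltas=[[[255,0,0,0,0,0,0],[255,0,0,0,0,0,0],[255,0,0,0,0,0,0],[255,0,0,0,0,0,0],[255,0,0,0,0,0,0],[255,0,0,0,0,0,0]]], grip_force=30)

```text
clock: 23.25
eef_pos: [375.6, -300.7, 11.4]
tcp_rot: [0.379, 3.117, -0.002]
wrist_force: [-1.2, 0.7, 5.9]
grip_width: 0.523
gripper_force: 30.7
```

```bash
python3 -c "
from h import *
go(374.9,-299.9,110,166.1)"
```

```text
clock 23.25 pos [ 375.6 -300.7   11.4] yaw 166.1 q [-0.68 -0.05 -0.39  1.23  0.   -0.43] width 0.523 F [-1.2  0.7  5.9]
 tool-units shift [ 0.03  0.02 -3.95] turn z deg 0.0 tilt [ 0.002 -0.001 -1.   ]
```

Request:
drive_tool(deltas=[[[255,0,0,-0.5,0,0,0],[255,0,0,-1,0,0,0],[255,0,0,-1,0,0,0],[255,0,0,-1,0,0,0],[255,0,0,-0.7,0,0,0],[255,0,0,0,0,0,0],[255,0,0,0,0,0,0]]])

```text
clock: 23.83
eef_pos: [375.5, -300.7, 116.1]
tcp_rot: [0.379, 3.117, -0.002]
wrist_force: [-0.2, -0.7, -0.9]
grip_width: 0.525
gripper_force: 31.2
```

```bash
python3 -c "
from h import *
c=cam('wrist','w11.png');go(659,1.7,115,167.1)
a=c['pixels'].astype(int);b,g,r=a[...,0],a[...,1],a[...,2];m=((r>b+25)&(g>b+8)&(r>1.6*g)).astype(np.uint8)
m=cv2.morphologyEx(m,cv2.MORPH_CLOSE,np.ones((9,9)));print(rect(c,m,126,(280,260)))
"
```

```text
clock 23.88 pos [ 375.  -300.3  114.9] yaw 166.1 q [-0.68 -0.09 -0.23  1.44 -0.   -0.43] width 0.53 F [-0.2  0.6 -0.8]
 tool-units shift [-8.14 14.45 -0.  ] turn z deg -1.0 tilt [ 0. -0. -1.]
(373.4, -300.4, 96.5, 46.2, -13.9)
```

View pics/w11.png

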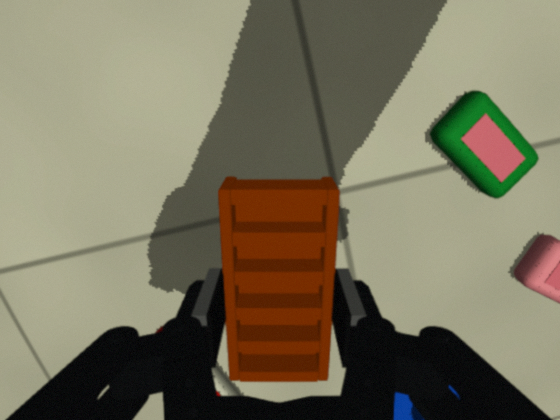

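The grid is held straight and level, columns 219–338. Carrying it to the dish.

Request:
drive_tool(deltas=[[[255,-0.538,0.963,0,0,0,0],[255,-0.538,0.963,0,0,0,0],[255,-0.538,0.963,0,0,0,0],[255,-0.538,0.963,0,0,0,0],[255,-0.538,0.963,0,0,0,0],[255,-0.538,0.963,0,0,0,0],[255,-0.538,0.963,0,0,0,0],[255,-0.538,0.963,0,0,0,0]]])

```text
clock: 24.55
eef_pos: [525.6, -137.6, 113.4]
tcp_rot: [-0.379, -3.117, -0.0]
wrist_force: [-0.1, -0.4, -1.2]
grip_width: 0.529
gripper_force: 31.2
```

Request:
drive_tool(deltas=[[[255,-0.538,0.963,0,0,0,0],[255,-0.538,0.963,0,0,0,0],[255,-0.538,0.963,0,0,0,0],[255,-0.538,0.963,0,0,0,0],[255,-0.538,0.963,0,0,0,0],[255,-0.538,0.963,0,0,0,0],[255,-0.538,0.963,0,0,0,0],[255,0,0,0,0,0,-0.18]]])

```text
clock: 25.22
eef_pos: [658.8, 5.5, 112.2]
tcp_rot: [-0.35, -3.12, -0.001]
wrist_force: [1.2, -0.2, -0.3]
grip_width: 0.526
gripper_force: 31.2
```

Request:
drive_tool(deltas=[[[255,0,0,0.7,0,0,0],[255,0,0,0.5,0,0,0],[255,0,0,0,0,0,0],[255,0,0,0,0,0,0],[255,0,0,0,0,0,0]]])

```text
clock: 25.63
eef_pos: [657.0, 1.7, 85.2]
tcp_rot: [-0.355, -3.121, 0.0]
wrist_force: [-1.0, 0.4, 0.7]
grip_width: 0.525
gripper_force: 31.2
```

```bash
python3 -c "
from h import *
go(657.6,1.8,57.5,167)
c=cam('wrist','w12.png')"
```

```text
clock 25.63 pos [657.    1.7  85.2] yaw 167.0 q [ 0.    0.34  0.19  1.42 -0.    0.23] width 0.525 F [-1.   0.4  0.7]
 tool-units shift [-0.02  0.01  1.11] turn z deg 0.0 tilt [-0. -0. -1.]
```

View pics/w12.png

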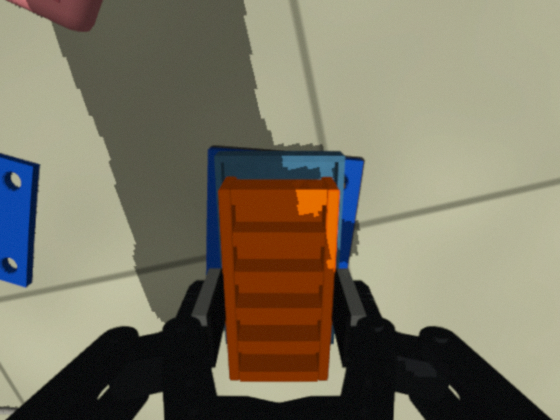

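The grid is centred over the dish (grid columns 219–338, dish 215–345). Lowering.

Request:
drive_tool(deltas=[[[255,-0.02,0,0.3,0,0,0],[255,0,0,0.3,0,0,0],[255,0,0,0.2,0,0,0],[255,0,0,0.15,0,0,0],[255,0,0,0.1,0,0,0],[255,0,0,0.03,0,0,0],[255,0,0,0,0,0,0]]])

```text
clock: 26.27
eef_pos: [657.7, 2.0, 57.9]
tcp_rot: [-0.354, -3.121, -0.0]
wrist_force: [-0.3, -0.5, -0.4]
grip_width: 0.526
gripper_force: 31.2
```

Request:
drive_tool(deltas=[[[255,0,0,0.05,0,0,0],[255,0,0,0,0,0,0]]])

```text
clock: 26.43
eef_pos: [658.1, 2.0, 57.4]
tcp_rot: [0.354, 3.121, 0.0]
wrist_force: [-0.3, -0.1, 3.1]
grip_width: 0.526
gripper_force: 31.6
```

Request:
drive_tool(deltas=[[[0,0,0,0,0,0,0],[0,0,0,0,0,0,0],[0,0,0,0,0,0,0],[0,0,0,0,0,0,0],[0,0,0,-0.5,0,0,0],[0,0,0,-1,0,0,0],[0,0,0,-1,0,0,0],[0,0,0,-1,0,0,0]]])

```text
clock: 27.1
eef_pos: [657.5, 1.9, 146.2]
tcp_rot: [0.354, 3.121, -0.0]
wrist_force: [0.3, 0.3, 0.0]
grip_width: 1.003
gripper_force: 0.0
```

Request:
drive_tool(deltas=[[[0,0,0,-0.8,0,0,0],[0,0,0,0,0,0,0],[0,0,0,0,0,0,0],[0,0,0,0,0,0,0]]])

```text
clock: 27.43
eef_pos: [657.7, 1.9, 164.2]
tcp_rot: [-0.354, -3.121, 0.0]
wrist_force: [0.1, -0.5, -0.8]
grip_width: 0.999
gripper_force: 0.0
```

```bash
python3 -c "
from h import *
c=cam('wrist','w13.png');go(483,-92.4,160,50.2)
a=c['pixels'].astype(int);b,g,r=a[...,0],a[...,1],a[...,2];m=((r>b+25)&(g>b+8)&(r>1.6*g)).astype(np.uint8)
m=cv2.morphologyEx(m,cv2.MORPH_CLOSE,np.ones((9,9)));print(rect(c,m,68,(280,200)))
cv2.imwrite('pics/w13c.png',cv2.resize(c['pixels'][90:290,160:400],None,fx=2.5,fy=2.5))"
```

```text
clock 27.48 pos [657.4   1.9 163.5] yaw 167.0 q [ 0.    0.34  0.34  1.57 -0.    0.23] width 1.0 F [-0.4  0.5 -0.4]
 tool-units shift [ 5.95 -5.24  0.15] turn z deg -63.2 tilt [-0.001 -0.    -1.   ]
(656.8, 2.0, 94.4, 45.9, -13.1)
```

View pics/w13c.png

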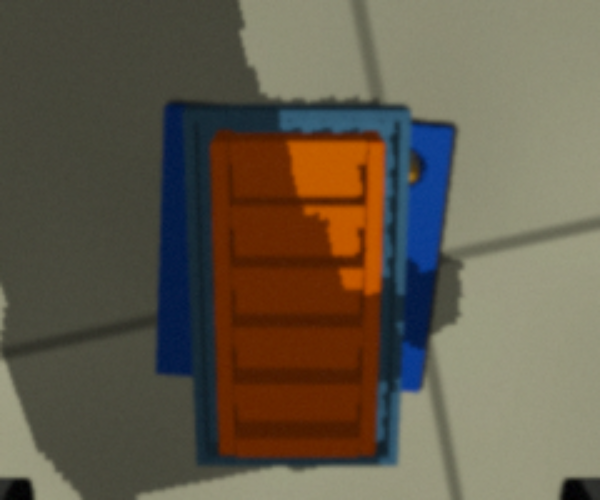

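The grid lies inside the dish, centre about (657.8,1.9). That was my last picture, so I use numbers from here. Now the soap.

Request:
drive_tool(deltas=[[[0,0.99,-0.873,0,0,0,0],[0,0.99,-0.873,0,0,0,0],[0,0.99,-0.873,0,0,0,0],[0,0.99,-0.873,0,0,0,0],[0,0.99,-0.873,0,0,0,0],[0,0.99,-0.873,0,0,0,0],[0,0,0,0,0,0,-1],[0,0,0,0,0,0,-1]]])

```text
clock: 28.15
eef_pos: [481.9, -93.1, 163.8]
tcp_rot: [-0.078, -3.14, -0.0]
wrist_force: [0.6, 0.4, 0.3]
grip_width: 0.996
gripper_force: 0.0
```

Request:
drive_tool(deltas=[[[0,0,0,0,0,0,-1],[0,0,0,0,0,0,-1],[0,0,0,0,0,0,-1],[0,0,0,0,0,0,-1],[0,0,0,0,0,0,-1],[0,0,0,0,0,0,-1],[0,0,0,0,0,0,-1],[0,0,0,0,0,0,-1]]])

```text
clock: 28.82
eef_pos: [483.1, -92.2, 163.2]
tcp_rot: [1.004, -2.975, -0.002]
wrist_force: [0.4, 0.6, 0.3]
grip_width: 1.001
gripper_force: 0.0
```

Request:
drive_tool(deltas=[[[0,0,0,0,0,0,-1],[0,0,0,0,0,0,-1],[0,0,0,0,0,0,-0.64],[0,0,0,0,0,0,0],[0,0,0,0,0,0,0]]])

```text
clock: 29.23
eef_pos: [483.3, -92.3, 163.5]
tcp_rot: [1.331, -2.845, -0.001]
wrist_force: [0.2, -0.2, -0.1]
grip_width: 1.0
gripper_force: 0.0
```

```bash
cat >> h.py <<'E'
def soaprect(c,z,near=(280,200)):
    a=c['pixels'].astype(int);b,g,r=a[...,0],a[...,1],a[...,2];m=((r>1.35*g)&(r>1.25*b)&(b>.9*g)&(r>30)).astype(np.uint8)
    m=cv2.morphologyEx(m,cv2.MORPH_CLOSE,np.ones((7,7)));return rect(c,m,z,near)
E
python3 -c "
from h import *
c=cam('wrist','w14.png')
for b in boxes_of('wrist','soap'): print(b)
x=soaprect(c,12);print(x);go(x[0],x[1],6,x[4])
a=c['pixels'];print(a[195,260:300:10].tolist())"
```

```text
{'extent': [279.9, 191.3, 53.3, 86.6], 'score': 0.74}
(484.6, -91.3, 72.0, 44.2, 50.8)
clock 29.33 pos [483.4 -92.3 163.9] yaw -129.9 q [-0.19 -0.07 -0.11  1.53  0.   -1.06] width 1.001 F [0.5 0.3 0.6]
 tool-units shift [-0.06 -0.01  6.31] turn z deg -0.7 tilt [-0.001  0.    -1.   ]
[[64, 63, 107], [51, 48, 97], [51, 49, 98], [49, 46, 97]]
```

Request:
drive_tool(deltas=[[[0,-0.06,-0.01,1,0,0,-0.14],[0,0,0,1,0,0,0],[0,0,0,1,0,0,0],[0,0,0,1,0,0,0],[0,0,0,1,0,0,0],[0,0,0,1,0,0,0],[0,0,0,0.36,0,0,0],[0,0,0,0,0,0,0]]])

```text
clock: 30.0
eef_pos: [483.1, -91.0, 3.0]
tcp_rot: [1.348, -2.834, -0.004]
wrist_force: [-0.0, -1.2, -0.6]
grip_width: 1.0
gripper_force: 0.0
```

Request:
drive_tool(deltas=[[[0,0,0,0,0,0,0],[255,0,0,0,0,0,0],[255,0,0,0,0,0,0],[255,0,0,0,0,0,0],[255,0,0,0,0,0,0],[255,0,0,0,0,0,0],[255,0,0,0,0,0,0]]], grip_force=30)

```text
clock: 30.58
eef_pos: [485.6, -91.5, 6.5]
tcp_rot: [-1.35, 2.835, -0.002]
wrist_force: [-1.2, 0.9, 6.8]
grip_width: 0.51
gripper_force: 31.4
```

Request:
drive_tool(deltas=[[[255,0,0,-0.5,0,0,0],[255,0,0,-1,0,0,0],[255,0,0,-1,0,0,0],[255,0,0,-1,0,0,0],[255,0,0,-1,0,0,0],[255,0,0,-0.2,0,0,0],[255,0,0,0,0,0,0],[255,0,0,0,0,0,0]]])

```text
clock: 31.25
eef_pos: [484.7, -91.4, 122.2]
tcp_rot: [1.351, -2.836, -0.0]
wrist_force: [-0.2, 0.5, -1.1]
grip_width: 0.506
gripper_force: 31.0
```

```bash
python3 -c "
from h import *
c=cam('wrist','w15.png');go(657.8,1.9,125,167)
print(soaprect(c,120,(280,270)))"
```

```text
clock 31.3 pos [484.4 -91.3 121.5] yaw -129.1 q [-0.19 -0.06 -0.19  1.45  0.   -1.08] width 0.505 F [ 0.9  0.5 -0.6]
 tool-units shift [-7.27 -3.04 -0.15] turn z deg 63.9 tilt [-0.002  0.    -1.   ]
(489.1, -87.2, 82.0, 48.9, 50.8)
```

Request:
drive_tool(deltas=[[[255,-0.909,-0.38,0,0,0,0],[255,-0.909,-0.38,0,0,0,0],[255,-0.909,-0.38,0,0,0,0],[255,-0.909,-0.38,0,0,0,0],[255,-0.909,-0.38,0,0,0,0],[255,-0.909,-0.38,0,0,0,0],[255,-0.909,-0.38,0,0,0,0],[255,-0.909,-0.38,0,0,0,0]]])

```text
clock: 31.97
eef_pos: [658.6, 2.6, 120.4]
tcp_rot: [1.35, -2.834, -0.002]
wrist_force: [-1.2, -0.4, -0.1]
grip_width: 0.51
gripper_force: 31.0
```

Request:
drive_tool(deltas=[[[255,0,0,0,0,0,1],[255,0,0,0,0,0,1],[255,0,0,0,0,0,1],[255,0,0,0,0,0,1],[255,0,0,0,0,0,1],[255,0,0,0,0,0,1],[255,0,0,0,0,0,1],[255,0,0,0,0,0,1]]])

```text
clock: 32.63
eef_pos: [657.6, 2.0, 120.5]
tcp_rot: [0.293, -3.125, -0.0]
wrist_force: [0.7, 0.2, -0.4]
grip_width: 0.507
gripper_force: 31.1
```

Request:
drive_tool(deltas=[[[255,0,0,0,0,0,1],[255,0,0,0,0,0,1],[255,0,0,0,0,0,1],[255,0,0,0,0,0,1],[255,0,0,0,0,0,0.78],[255,0,0,0,0,0,0],[255,0,0,0,0,0,0],[255,0,0,0,0,0,0]]])

```text
clock: 33.3
eef_pos: [658.1, 1.9, 121.7]
tcp_rot: [-0.351, -3.121, 0.0]
wrist_force: [0.1, 0.7, -0.1]
grip_width: 0.508
gripper_force: 31.1
```

```bash
python3 -c "
from h import *
go(657.8,1.9,75,167)
c=cam('wrist','w16.png');print(soaprect(c,127,(280,270)))
for b in boxes_of('wrist','soap')[:2]: print(b)"
```

```text
clock 33.3 pos [658.1   1.9 121.7] yaw 167.2 q [ 0.    0.34  0.26  1.49 -0.    0.23] width 0.508 F [ 0.1  0.7 -0.1]
 tool-units shift [ 0.01 -0.    1.87] turn z deg 0.2 tilt [-0.001 -0.    -1.   ]
(659.7, 1.2, 77.7, 46.1, -12.9)
{'extent': [278.1, 285.1, 108.3, 160.1], 'score': 0.77}
```

Request:
drive_tool(deltas=[[[255,0,0,0.5,0,0,0],[255,0,0,0.5,0,0,0],[255,0,0,0.4,0,0,0],[255,0,0,0.25,0,0,0],[255,0,0,0.13,0,0,0],[255,0,0,0.05,0,0,0],[255,0,0,0,0,0,0],[255,0,0,0,0,0,0]]])

```text
clock: 34.07
eef_pos: [658.6, 1.9, 77.5]
tcp_rot: [0.354, 3.121, 0.0]
wrist_force: [0.1, 0.2, -1.0]
grip_width: 0.509
gripper_force: 31.1
```

Request:
drive_tool(deltas=[[[255,0,0,0.04,0,0,0],[255,0,0,0,0,0,0]]])

```text
clock: 34.23
eef_pos: [658.6, 1.9, 76.4]
tcp_rot: [0.354, 3.121, 0.0]
wrist_force: [-0.1, -0.8, -0.8]
grip_width: 0.508
gripper_force: 31.1
```

Request:
drive_tool(deltas=[[[255,0,0,0.06,0,0,0],[255,0,0,0,0,0,0]]])

```text
clock: 34.4
eef_pos: [658.5, 1.9, 74.6]
tcp_rot: [0.354, 3.121, -0.0]
wrist_force: [0.7, 0.2, -1.4]
grip_width: 0.505
gripper_force: 31.1
```

Request:
drive_tool(deltas=[[[255,0,0,0.04,0,0,0],[255,0,0,0,0,0,0]]])

```text
clock: 34.57
eef_pos: [658.6, 1.9, 74.5]
tcp_rot: [0.354, 3.12, 0.0]
wrist_force: [-1.6, -0.8, 4.4]
grip_width: 0.505
gripper_force: 31.8
```

Contact at the expected height; release, rise and check.

Request:
drive_tool(deltas=[[[0,0,0,0,0,0,0],[0,0,0,0,0,0,0],[0,0,0,0,0,0,0],[0,0,0,0,0,0,0],[0,0,0,-0.4,0,0,0],[0,0,0,-1,0,0,0],[0,0,0,-1,0,0,0],[0,0,0,-1,0,0,0]]])

```text
clock: 35.23
eef_pos: [658.1, 1.9, 160.1]
tcp_rot: [-0.354, -3.121, 0.0]
wrist_force: [-0.3, -0.2, 0.6]
grip_width: 1.002
gripper_force: 0.0
```

Request:
drive_tool(deltas=[[[0,0,0,-1,0,0,0],[0,0,0,0,0,0,0],[0,0,0,0,0,0,0],[0,0,0,0,0,0,0]]])

```text
clock: 35.57
eef_pos: [658.4, 1.9, 183.3]
tcp_rot: [-0.354, -3.121, -0.0]
wrist_force: [-0.4, -0.4, -0.2]
grip_width: 0.996
gripper_force: 0.0
```

```bash
python3 -c "
from h import *
go(657.8,1.9,175,167)
c=cam('wrist','w17.png');print('soap',soaprect(c,80,(280,200)))
a=c['pixels'].astype(int);b,g,r=a[...,0],a[...,1],a[...,2];m=((r>b+25)&(r>1.35*g)).astype(np.uint8)
m=cv2.morphologyEx(m,cv2.MORPH_CLOSE,np.ones((9,9)));print('grid+soap',rect(c,m,68,(280,200)))
m=((b>r+15)&(b>1.3*r)).astype(np.uint8)|m;m=cv2.morphologyEx(m,cv2.MORPH_CLOSE,np.ones((9,9)));print('all',rect(c,m,14,(280,200)))
for n in ['dish','grid','soap','foot_tri']: print(n,[x['extent'] for x in boxes_of('wrist',n)[:1]])
t=cam('top');print('top')
for n in ['foot_four','foot_ell','tumbler','tube','comb','soap','foot_tri']:
  for x in boxes_of('top',n)[:2]: print(n,np.round(at(t,*x['extent'][:2],10)[:2]))
"
```

```text
clock 35.57 pos [658.4   1.9 183.3] yaw 167.0 q [0.   0.34 0.38 1.61 0.   0.23] width 0.996 F [-0.4 -0.4 -0.2]
 tool-units shift [ 0.02 -0.01  0.33] turn z deg 0.0 tilt [-0.  0. -1.]
soap (660.2, 1.1, 76.1, 44.8, -13.5)
grid+soap (657.4, 2.1, 94.3, 46.3, -13.1)
all (671.7, -1.9, 129.3, 93.3, -17.1)
dish [[278.2, 195.8, 87.7, 136.3]]
grid [[279.1, 197.8, 69.8, 125.5]]
soap [[277.4, 205.9, 67.2, 98.9]]
foot_tri [[282.6, 181.3, 114.5, 112.1]]
top
foot_four [478.  99.]
foot_four [ 523. -396.]
foot_ell [ 595. -223.]
tumbler [481. 619.]
tube [ 523. -398.]
tube [640.  32.]
comb [368. 272.]
foot_tri [668.  35.]
foot_tri [485. 620.]
```

```bash
python3 -c "
from station import *
print(hand_in())"
```

```text
the job is handed in; nothing more can be done
None
```

I stacked the foot, dish, grid and soap on the stud plate, released them and handed the job in at about 36 s; the last camera check put the grid and soap within about 3 mm of centre, and the station returned no verdict.

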